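Refit a tester's knob on its D-shaft and hold the load on

ROBOT

A 6-joint arm with a two-finger parallel gripper is mounted at the origin on the work surface. World frame = base frame: x ahead of the robot, y to its left, z up, the work surface at z = 0. Lengths are in mm, angles in degrees, forces in N, time in s.
With the tool pointing down it reaches from about 300 to 850 mm from the base axis. Payload 4.2 kg.
Tool frame: the origin (TCP) lies on the centre line of the jaws, within the pads' length; the fingertips stand 14 mm ahead of it and the grasp point (between the pads) lies 5 mm behind it; x points along the fingers, y is the direction in which the jaws open and shut, and the axes are right-handed (so a half turn about x gives the same grasp; the last joint's range is limited). The gripper opens to 91 mm and grips with 3 to 60 N. Pads are 32 mm wide; open, the fingers measure 118 mm over their backs; the gripper's body (76 mm by 178 mm) begins 60 mm behind the grasp point.
Start: joints at [69.958, 18.312, 89.639, -0, 72.044, -1.146], TCP at [186.218, 544.026, 227.976] pointing down, gripper open.
Joint ranges: [-177.97, 177.97], [-48.28, 115.42], [12.27, 149.76], [-77.06, 257.06], [2.81, 150.46], [-146.56, 146.56]. Speed limits (degrees/s): [147.25, 147.25, 180, 180, 180, 180].

INTERFACE

Orientations are given as [roll, pitch, yaw] about the fixed x, y, z axes, in that order (R = Rz(yaw) Ry(pitch) Rx(roll)).
In Python, from workcell import readout, optics, env gives the robot as it stands.
- The arm moves only by the shell command python3 -m creep 'ROWS' [OPENING] [FORCE]. ROWS is JSON, a list of rows, each an object with "translation": the shift along the world's x, y, z in cm, a list of three; "delta_rot": the turn, a rotation vector about the world's x, y, z in rad, a list of three. In form: [{"translation": [dx, dy, dz], "delta_rot": [rx, ry, rz]}, ...]. A call has 1 to 5 rows; each row shifts and turns the commanded pose from where the row before left it; what a row does not reach is not made up. A row lasts 1/12 s, in which the tool goes at most 41.7 mm and 7.16 degrees, less where a joint would pass 70% of its speed; a pose out of reach is approached as far as the arm can. A call with a gripper value outside its range is refused whole. OPENING is the gripper's target within -1 to 1 (fully open at 1, half-way at 0, shut at -1), set as the call begins (- or left out, the last holds). The fingers move at their own pace and stop on an object; FORCE is the grip in N (left out, the last holds). Time passes only in rows, so rows that do not move let the fingers close. It gives the time, the measured TCP pose, the force and the opening at its end, in the units of the state.
- readout.state(): the state, without advancing time (a new reading comes with each control period).
- optics.grab_frame(name): name is "scene" or "top" or "wrist"; returns (picture, depth): 400x640x3 uint8, red, green, blue; 400x640 float32, mm along the optical axis (not along the pixel's ray), 0 where there is no reading.
- optics.camera_params(name): a dict with "mtx" (3x3 intrinsics, pixels), "R" (3x3) and "t" (3): a world point X has camera coordinates R X + t. Camera axes: x right, y down, z forward; pixel columns grow to the right and rows downward; lengths in mm; the calibration is good to about 2 mm. A picture is of the moment at which its call begins: read the wrist's pose just before it. camera_params takes no time and is no camera call; for the wrist camera it gives the pose at the moment of the call.
- env.job_done(): hands the job in, once; it reports no verdict.
The state is a dict: "time_s": time; "qpos": joint angles; "qvel": joint speeds; "effort": joint torques, N m; "ee_pos": TCP position; "ee_rot": TCP orientation; "force": force on the tool from outside, world axes, zero at the start; "torque": the same for the moment, N m; "gripper_width": finger opening in mm.
Only numpy, scipy, OpenCV 4.12 (cv2) and the standard library are available. Lean on these libraries where they do the work, as an engineer would, in place of code of your own. Each camera call takes 0.05 s, during which the arm holds its last target.

TASK

The control knob has come off the battery tester on the shop counter. Pick the knob up, turn it so that the flat in its bore matches the flat of the tester's D-shaft, push it fully home on the shaft, and keep pushing so that the sprung shaft goes all the way in. Finish holding it there: the gripper stays on the knob, pressing the shaft in, when the program ends; leave the cap, the ring and the jar on the counter where they are.

Things in the scene. Friction and masses are not known exactly. Their poses are not given: they have to be found in the camera images.
- knob_center (a point): Loose black plastic knob, 60 g, 38 mm tall, on the counter, bore down. Point on its axis 19 mm above the underside; z up its axis. Round skirt 40 mm across, 16 mm tall, pointed nose to 27 mm from the axis at +x. On it a grip bar along x, 38 mm long, 13 mm thick (y), 16 to 38 mm above the underside: pinch across its thickness from above. White line on bar top and nose from axis towards the nose.
- knob_bore (a point): Centre of the bore's mouth, in the middle of the knob's underside; axes as the knob's. D-shaped blind bore along the knob's axis, 13 mm deep, round radius 7.8 mm, its flat wall 4.2 mm from the axis on the +x side (the nose's side); the mouth is chamfered by 2 mm.
- knob_nose (a point): Point on the knob's underside plane, 20 mm from the axis towards +x, beneath the nose: with knob_bore it gives the direction of the bore's flat.
- shaft_tip (a point): Centre of the top end of the upright steel D-shaft, on its round axis; moves with the shaft. At rest 130 mm above the counter, 30 above the panel, 24 above the nut. Radius 7 mm, flat 3.5 mm from the axis; x = outward normal of the flat, z up; end chamfered 1.5 mm. A washer tab reaching 30 mm points the flat's way. The shaft cannot turn. Knob home: nose over the flat, underside 13 mm below the tip.
- shaft (a joint): How far the sprung shaft is pressed in, m: 0 at rest (out), 0.008 all the way in (a hard stop). It starts to move at about 4 N and takes about 12 N to go all the way in; it springs back when let go.
- tester: Battery tester, fixed: grey steel case 240 mm (x) by 280 mm (y), 100 mm tall. Origin: centre of its underside. On its aluminium top panel: the shaft at x = -20, y = +50 mm with its nut and washer (6 mm tall), a flat round meter (5 mm tall), and two black terminal posts 22 mm tall, more than 130 mm from the shaft.
- cap: Bystander: a plain round black fluted cap, 46 mm in diameter, 26 mm tall, no bar and no nose. Origin: centre of its underside.
- bearing: Bystander: a steel ring, 52 mm outside, 24 mm inside, 16 mm tall, lying flat. Origin: centre of its underside.
- jar: Bystander: a small closed metal jar, 50 mm in diameter, 70 mm tall. Origin: centre of its underside.
Things that resemble listed ones, but are neither listed nor needed, are in the scene too. Leave any green or red look-alike of the part that bears knob_center alone.

How it is judged:
By the outcome, as a careful person would: the job done as asked, in the order asked, and still so for the second after the job is handed in, while the arm keeps its last pose, push and grip.
It also fails if it takes over 48 s, if anything falls off the work surface, if the arm or the gripper's body presses on something with over 40 N, if the wrist force passes 120 N, or if a joint passes its speed limit or range.

## Working session

There is one attempt and no reset: what is moved stays moved. The work goes in short steps, Python scripts to look and compute and a shell command to move; the robot and the scene stay as the last step left them, time stands still between calls to the robot, and variables do not carry over. Pictures are saved under pics/ and viewed, and the job is handed in when it is done.

```bash
mkdir -p pics; ls; cat > h.py <<'E'
import numpy as np, cv2
from workcell import readout, optics, env
def cam(n):
    p=optics.camera_params(n); return np.array(p["mtx"]),np.array(p["R"]),np.array(p["t"]).ravel()
def ray(n,u,v,z,P=None):
    K,R,t=P or cam(n); d=R.T@np.linalg.inv(K)@np.array([u,v,1.]); c=-R.T@t
    return c+d*(z-c[2])/d[2]
def proj(n,X,P=None):
    K,R,t=P or cam(n); q=K@(R@np.asarray(X,float)+t); return q[:2]/q[2]
E
python3 - <<'E'
from h import *
print(readout.state())
for n in ("scene","top","wrist"):
    P=cam(n); im,d=optics.grab_frame(n)
    np.savez(f"pics/{n}0.npz",im=im,d=d,K=P[0],R=P[1],t=P[2]); cv2.imwrite(f"pics/{n}0.png",im[:,:,::-1])
    print(n,(-P[1].T@P[2]).round(),P[1].round(2).tolist())
E
```

```text
pics
{'time_s': 0.0, 'qpos': array([ 6.99579202e+01,  1.83506513e+01,  8.97051549e+01, -9.45920755e-04,
        7.20436999e+01, -1.14779882e+00]), 'qvel': array([ 0.03802329, -0.04328604, -0.02712805,  0.02822212,  0.00453146,
       -0.04487682]), 'effort': array([ 3.52968142e-03, -4.12465882e+01, -2.31981504e+01,  7.28988857e-02,
        4.57502611e-02, -1.54519321e-04]), 'ee_pos': array([186.05837552, 543.56669988, 227.13865857]), 'ee_rot': array([ -90.6299716 ,   89.90048987, -109.52396021]), 'force': array([-0.50889063,  0.51216793,  0.03909562]), 'torque': array([ 0.00828409, -0.01466738,  0.04653119]), 'gripper_width': 91.24411536210063}
scene [1009. -508.  803.] [[0.79, 0.61, 0.02], [0.44, -0.56, -0.7], [-0.42, 0.57, -0.71]]
top [475.  76. 817.] [[0.01, -1.0, 0.02], [-0.99, -0.02, -0.15], [0.15, -0.02, -0.99]]
wrist [107. 571. 385.] [[0.32, 0.95, -0.0], [0.9, -0.31, 0.3], [0.28, -0.1, -0.96]]
```

View pics/scene0.png

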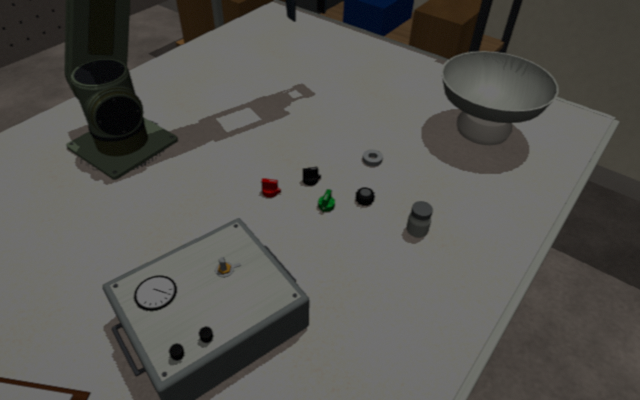

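View pics/top0.png

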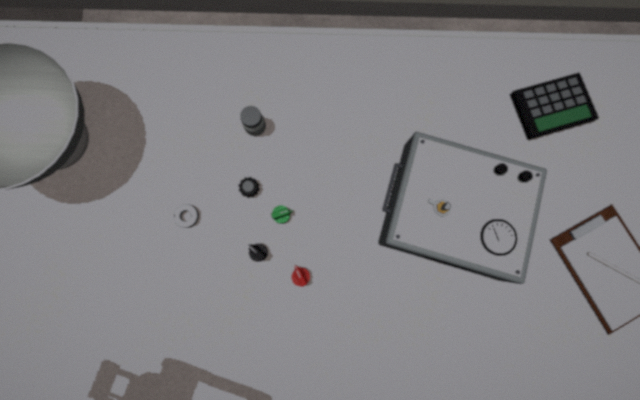

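View pics/wrist0.png

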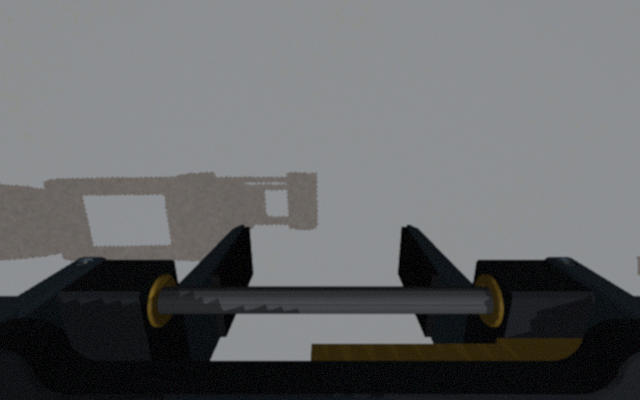

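The scene and top views show the black knob at top pixel (258,252), the cap at (249,187) and the D-shaft at (442,207), with its tab towards (430,202). The wrist view shows only bare counter. I'll zoom in on the knob and shaft next.

```bash
python3 - <<'E'
from h import *
a=np.load("pics/top0.npz"); P=(a["K"],a["R"],a["t"]); im=a["im"]
def crop(x,y,r): return cv2.resize(np.clip(im[y-r:y+r,x-r:x+r,::-1].astype(float)*1.6,0,255).astype(np.uint8),(390,390),interpolation=cv2.INTER_CUBIC)
cv2.imwrite("pics/z0.png",np.hstack([crop(258,250,26),crop(442,207,26)]))
print(ray("top",258,252,20,P),ray("top",250,244,10,P),ray("top",443,207,130,P),ray("top",431,202,105,P))
print(a["K"])
E
```

```text
[472.93796989 193.42194199  20.        ] [489.80687039 212.83117057  10.        ] [ 561.61184424 -168.20850211  130.        ] [ 574.29858238 -153.79975542  105.        ]
[[368.12413306   0.         319.66476864]
 [  0.         368.12413306 194.45979851]
 [  0.           0.           1.        ]]
```

View pics/z0.png

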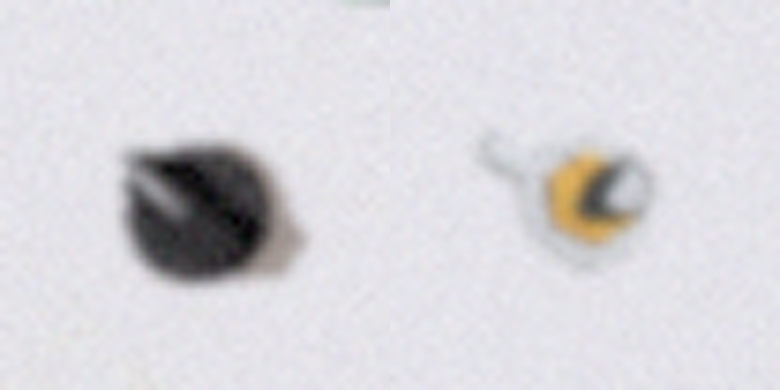

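```bash
python3 -m creep '[{"translation":[1.9,-2.3,0],"delta_rot":[0,0,-0.12]},{"translation":[1.9,-2.3,0],"delta_rot":[0,0,-0.12]},{"translation":[1.9,-2.3,0],"delta_rot":[0,0,-0.12]},{"translation":[1.9,-2.3,0],"delta_rot":[0,0,-0.12]},{"translation":[1.9,-2.3,0],"delta_rot":[0,0,-0.12]}]' 1 20
python3 -m creep '[{"translation":[1.9,-2.3,0],"delta_rot":[0,0,-0.12]},{"translation":[1.9,-2.3,0],"delta_rot":[0,0,-0.12]},{"translation":[1.9,-2.3,0],"delta_rot":[0,0,-0.12]},{"translation":[1.9,-2.3,0],"delta_rot":[0,0,-0.12]},{"translation":[1.9,-2.3,0],"delta_rot":[0,0,-0.12]}]'
python3 -m creep '[{"translation":[1.9,-2.3,0],"delta_rot":[0,0,-0.12]},{"translation":[1.9,-2.3,0],"delta_rot":[0,0,-0.12]},{"translation":[1.9,-2.3,0],"delta_rot":[0,0,-0.12]},{"translation":[1.9,-2.3,0],"delta_rot":[0,0,-0.12]},{"translation":[1.9,-2.3,0],"delta_rot":[0,0,-0.12]}]'
python3 -m creep '[{"translation":[0,0,0],"delta_rot":[0,0,-0.10]},{"translation":[0,0,0],"delta_rot":[0,0,-0.10]},{"translation":[0,0,0],"delta_rot":[0,0,0]}]'
cat > snap.py <<'E'
import sys
from h import *
from scipy.spatial.transform import Rotation as Ro
n,tag=sys.argv[1:3]
s=readout.state(); P=cam(n); im,d=optics.grab_frame(n)
np.savez(f"pics/{tag}.npz",im=im,d=d,K=P[0],R=P[1],t=P[2],ee=s["ee_pos"],rot=s["ee_rot"])
cv2.imwrite(f"pics/{tag}.png",im[:,:,::-1])
M=Ro.from_euler("xyz",s["ee_rot"],degrees=True).as_matrix()
print(s["time_s"],s["ee_pos"].round(1),"M",M.round(3).tolist(),"jaw",np.degrees(np.arctan2(M[1,1],M[0,1])).round(2),"q",s["qpos"].round(1),"F",s["force"].round(1),s["gripper_width"].round(1))
E
python3 snap.py wrist w1
```

```text
time_s: 0.57
ee_pos: [281.7, 427.7, 227.7]
ee_rot: [-59.6, 90.0, -113.2]
force: [-0.2, 0.2, 0.8]
gripper_width: 91.5
time_s: 0.98
ee_pos: [376.8, 312.7, 227.8]
ee_rot: [-35.8, 90.0, -123.8]
force: [0.9, 0.6, 0.0]
gripper_width: 91.5
time_s: 1.4
ee_pos: [471.8, 197.7, 227.8]
ee_rot: [-35.5, 90.0, -157.9]
force: [1.2, -0.8, 0.7]
gripper_width: 91.3
time_s: 1.65
ee_pos: [471.4, 198.4, 227.6]
ee_rot: [-21.1, 90.0, -154.7]
force: [-1.1, -0.1, 0.6]
gripper_width: 91.2Traceback (most recent call last):
  File "snap.py", line 9, in <module>
    print(s["time_s"],s["ee_pos"].round(1),"M",M.round(3).tolist(),"jaw",np.degrees(np.arctan2(M[1,1],M[0,1])).round(2),"q",s["qpos"].round(1),"F",s["force"].round(1),s["gripper_width"].round(1))
                                                                                                                                                                       ^^^^^^^^^^^^^^^^^^^^^^^^
AttributeError: 'float' object has no attribute 'round'
```

```bash
sed -i 's/s\["gripper_width"\].round(1)/round(s["gripper_width"],1)/' snap.py; python3 snap.py wrist w2
```

```text
1.7 [471.2 198.7 227.7] M [[-0.001, 0.726, -0.687], [-0.0, -0.687, -0.726], [-1.0, -0.0, 0.001]] jaw -43.41 q [21.6 12.6 97.7 -0.  69.7 65. ] F [-0.2 -0.2  0.1] 91.2
```

View pics/w1.png

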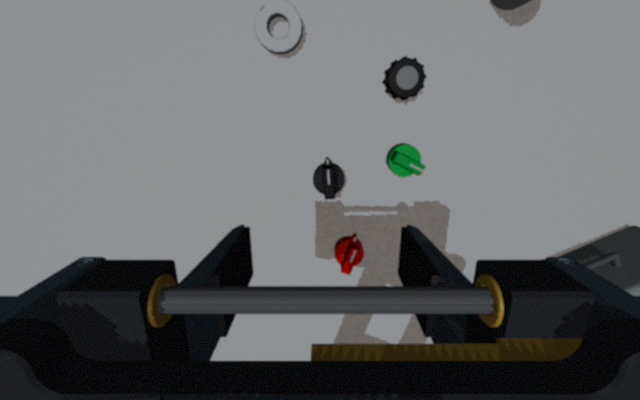

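The wrist view shows the black knob at (329,178), nose up at (327,160). The bar is nearly square to the jaws, and the red look-alike is at (349,252). I'll measure it.

```bash
python3 - <<'E'
from h import *
a=np.load("pics/w2.npz"); P=(a["K"],a["R"],a["t"]); im=a["im"]; d=a["d"]
x0,y0,r=329,178,30
c=im[y0-r:y0+r,x0-r:x0+r].astype(int)
m=(c.max(2)<75).astype(np.uint8)
n,l,st,ce=cv2.connectedComponentsWithStats(m); print(st,ce)
cv2.imwrite("pics/z1.png",cv2.resize(np.clip(c[:,:,::-1]*1.8,0,255).astype(np.uint8),(600,600),interpolation=cv2.INTER_CUBIC))
print(P[0][0,0],d[178,329],d[100,330], proj("w",a["ee"],P))
E
```

```text
[[   0    0   60   60 2798]
 [  15   10   31   41  802]] [[29.37026447 29.0189421 ]
 [29.95261845 31.17830424]]
304.02540981332595 353.27487 365.05954 [324.37011229 260.61832716]
```

View pics/z1.png

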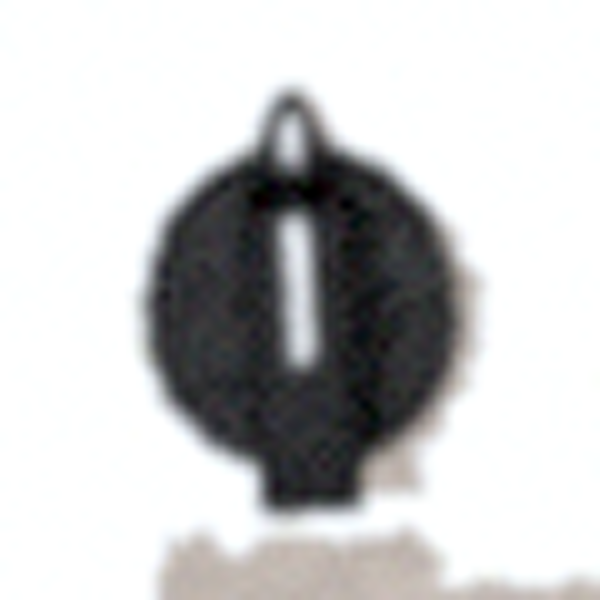

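```bash
python3 - <<'E'
from h import *
a=np.load("pics/w2.npz"); P=(a["K"],a["R"],a["t"])
f=lambda x,y,z: ray("w",299+x/10-.45,148+y/10-.45,z,P)
for l,A in dict(lineaxis=(304,365,38),linefar=(292,208,38),barrear=(310,507,38),barfront=(288,198,38),skirt=(302,305,16),nosetip=(293,88,15)).items(): print(l,f(*A).round(1))
ang=lambda p,q: np.degrees(np.arctan2(*(q-p)[:2][::-1])).round(1)
print(ang(f(304,365,38),f(292,208,38)),ang(f(310,507,38),f(288,198,38)),ang(f(302,305,16),f(293,88,16)))
# tab from top
t=np.load("pics/top0.npz"); Q=(t["K"],t["R"],t["t"])
n=ray("t",442.4,207.3,106,Q); b=ray("t",429.3,199.7,103,Q); print(n,b,ang(n,b)); tip=ray("t",416+240/7.5-.4,181+185/7.5-.4,130,Q);print(tip)
E
```

```text
lineaxis [473.6 194.2  38. ]
linefar [485.4 208.8  38. ]
barrear [462.2 181.   38. ]
barfront [485.9 209.9  38. ]
skirt [475.1 195.8  16. ]
nosetip [492.7 216.1  15. ]
51.1 50.8 49.1
[ 564.03345664 -175.5355865   106.        ] [ 579.09862774 -151.23562434  103.        ] 58.2
[ 565.04460544 -177.09197709  130.        ]
```

```bash
python3 -m creep '[{"translation":[0.28,-0.37,-2],"delta_rot":[0,0,0.034]},{"translation":[0,0,-4],"delta_rot":[0,0,0.034]},{"translation":[0,0,-4],"delta_rot":[0,0,0]},{"translation":[0,0,-3],"delta_rot":[0,0,0]},{"translation":[0,0,0],"delta_rot":[0,0,0]}]'
python3 snap.py wrist w3
python3 - <<'E'
from h import *
a=np.load("pics/w3.npz"); P=(a["K"],a["R"],a["t"]); im=a["im"]
print(proj("w",[474,195,38],P),proj("w",[474+17.2*.636,195+17.2*.772,38],P))
im=np.clip(im[130:330,160:480,::-1]*1.0*2,0,255).astype(np.uint8)
cv2.imwrite("pics/z3.png",cv2.resize(im,None,fx=2.5,fy=2.5,interpolation=cv2.INTER_CUBIC))
E
```

```text
time_s: 2.17
ee_pos: [469.4, 194.0, 92.6]
ee_rot: [-28.8, 89.3, -158.3]
force: [-0.7, -0.4, 0.2]
gripper_width: 91.4
2.1667 [469.4 194.   92.6] M [[-0.012, 0.772, -0.635], [-0.005, -0.635, -0.772], [-1.0, -0.006, 0.011]] jaw -39.43 q [ 21.2  20.1 108.8  -0.   51.8  60.6] F [-0.7 -0.4  0.2] 91.4
[328.88944401 220.17369362] [329.01310088 198.14445141]
```

View pics/z3.png

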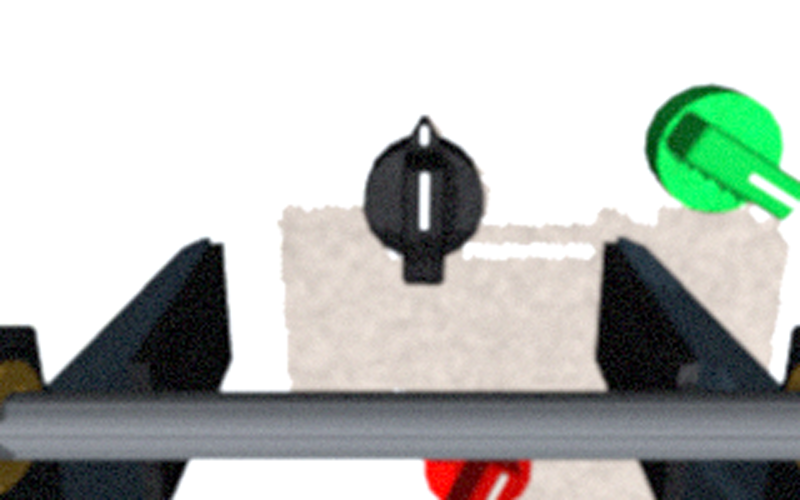

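The line runs straight up the image, from the bar-axis end at (329.6,222.8). It's within 2 mm of the estimate, and the angle agrees. Let it settle, then measure again.

```bash
python3 -m creep '[{"translation":[0,0,0],"delta_rot":[0,0,0]},{"translation":[0,0,0],"delta_rot":[0,0,0]}]'
python3 snap.py wrist w4
python3 - <<'E'
from h import *
a=np.load("pics/w4.npz"); P=(a["K"],a["R"],a["t"]); im=a["im"].astype(int)
c=im[170:260,300:360]; 
# white line on bar: bright pixels inside black blob
m=((c.max(2)<75)).astype(np.uint8); n,l,st,ce=cv2.connectedComponentsWithStats(m); k=1+np.argmax(st[1:,4]); print(st[k],ce[k])
h=cv2.morphologyEx((l==k).astype(np.uint8),cv2.MORPH_CLOSE,np.ones((7,7)))
w=h&(c.min(2)>90); n,l,st,ce=cv2.connectedComponentsWithStats(w.astype(np.uint8)); 
for i in range(1,n):
  if st[i,4]>8:
    x=300+ce[i,0]; t=170+st[i,1]-.5; b=170+st[i,1]+st[i,3]-.5; print(st[i],ray("w",x,b,38,P),ray("w",x,t,38,P))
    ys,xs=np.where(l==i); vx,vy,_,_=cv2.fitLine(np.c_[xs,ys].astype(np.float32),cv2.DIST_L2,0,.01,.01).ravel(); p=ce[i]+[300,170]; A=ray("w",*(p+10*np.array([vx,vy])),38,P)-ray("w",*p,38,P); print(np.degrees(np.arctan2(A[1],A[0])))
E
```

```text
time_s: 2.38
ee_pos: [475.7, 196.2, 100.2]
ee_rot: [149.9, 89.7, 20.3]
force: [0.2, 0.9, 0.6]
gripper_width: 91.3
2.3833 [475.7 196.2 100.2] M [[0.004, 0.771, -0.636], [0.002, -0.636, -0.771], [-1.0, 0.002, -0.004]] jaw -39.53 q [ 21.1  19.7 108.2  -0.   51.9  60.7] F [0.2 0.9 0.6] 91.3
[   1   13   47   65 1860] [24.02956989 45.75      ]
[23 17  3  7 20] [490.15792627 214.11653463  38.        ] [493.61239441 218.29799244  38.        ]
-126.73607698857514
[ 0 35  3 10 19] [465.5926816  212.69393484  38.        ] [470.8656579  218.78976062  38.        ]
42.774584608713575
[23 35  3 21 63] [473.69845934 194.25419889  38.        ] [484.6011353  207.45003475  38.        ]
-129.56423305264494
[ 0 50  2  6  9] [459.51919165 205.96426789  38.        ] [462.76928315 209.71973721  38.        ]
-123.71697086330619
```

```bash
python3 -m creep '[{"translation":[0,-0.1,-2.5],"delta_rot":[0,0,0]},{"translation":[0,0,-2],"delta_rot":[0,0,0]},{"translation":[0,0,-1.3],"delta_rot":[0,0,0]},{"translation":[0,0,0],"delta_rot":[0,0,0]},{"translation":[0,0,0],"delta_rot":[0,0,0]}]'
python3 -m creep '[{"translation":[0,0,0],"delta_rot":[0,0,0]},{"translation":[0,0,0],"delta_rot":[0,0,0]}]'
```

```text
time_s: 2.85
ee_pos: [474.8, 194.7, 41.1]
ee_rot: [148.7, 89.9, 19.1]
force: [0.0, -0.1, 0.8]
gripper_width: 91.4
time_s: 3.02
ee_pos: [475.2, 194.8, 41.6]
ee_rot: [149.7, 89.8, 20.2]
force: [-0.2, -0.3, -0.2]
gripper_width: 91.4
```

Go down another 9 mm and close.

```bash
python3 -m creep '[{"translation":[0,0,-0.6],"delta_rot":[0,0,0]},{"translation":[0,0,-0.3],"delta_rot":[0,0,0]},{"translation":[0,0,0],"delta_rot":[0,0,0]},{"translation":[0,0,0],"delta_rot":[0,0,0]},{"translation":[0,0,0],"delta_rot":[0,0,0]}]'
python3 -m creep '[{"translation":[0,0,0],"delta_rot":[0,0,0]},{"translation":[0,0,0],"delta_rot":[0,0,0]},{"translation":[0,0,0],"delta_rot":[0,0,0]},{"translation":[0,0,0],"delta_rot":[0,0,0]},{"translation":[0,0,0],"delta_rot":[0,0,0]}]' -1 45
python3 -m creep '[{"translation":[0,0,0],"delta_rot":[0,0,0]},{"translation":[0,0,0],"delta_rot":[0,0,0]},{"translation":[0,0,0],"delta_rot":[0,0,0]},{"translation":[0,0,0],"delta_rot":[0,0,0]},{"translation":[0,0,0],"delta_rot":[0,0,0]}]'
```

```text
time_s: 3.43
ee_pos: [474.0, 194.3, 30.9]
ee_rot: [16.3, 90.0, -113.3]
force: [0.4, -0.0, -0.4]
gripper_width: 91.5
time_s: 3.85
ee_pos: [474.0, 194.3, 31.0]
ee_rot: [102.9, 90.0, -26.7]
force: [-0.4, 0.0, -0.2]
gripper_width: 60.6
time_s: 4.27
ee_pos: [474.0, 194.3, 31.0]
ee_rot: [83.2, 90.0, -46.4]
force: [0.3, -0.3, 0.4]
gripper_width: 27.3
```

```bash
python3 -m creep '[{"translation":[0,0,0],"delta_rot":[0,0,0]},{"translation":[0,0,0],"delta_rot":[0,0,0]},{"translation":[0,0,0],"delta_rot":[0,0,0]},{"translation":[0,0,0],"delta_rot":[0,0,0]},{"translation":[0,0,0],"delta_rot":[0,0,0]}]'
python3 snap.py wrist w5
```

```text
time_s: 4.68
ee_pos: [474.0, 194.3, 30.9]
ee_rot: [28.5, 90.0, -101.1]
force: [-0.2, 0.0, 0.5]
gripper_width: 12.9
4.6833 [474.  194.3  30.9] M [[-0.0, 0.771, -0.637], [-0.0, -0.637, -0.771], [-1.0, 0.0, 0.0]] jaw -39.59 q [ 21.   24.9 112.6  -0.   42.5  60.6] F [-0.2  0.   0.5] 12.9
```

View pics/w5.png

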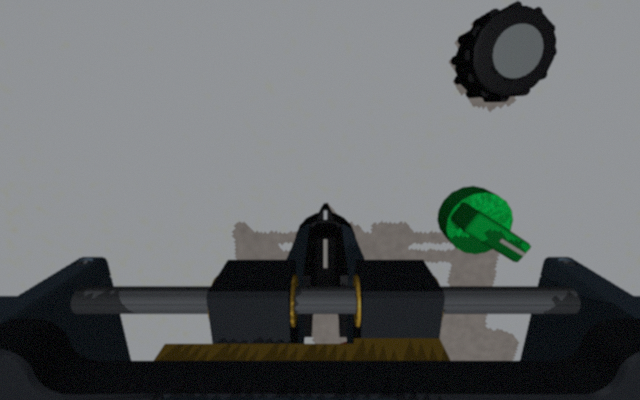

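The gripper holds the knob at 12.9 mm, which is the bar's thickness. The line runs from (326,268) to (326,240), nose forward. Now lift and move to where the shaft is in view ahead of the knob.

```bash
python3 -m creep '[{"translation":[0,0,2],"delta_rot":[0,0,0]},{"translation":[0,0,4],"delta_rot":[0,0,0]},{"translation":[0,0,4],"delta_rot":[0,0,0]},{"translation":[0,0,4],"delta_rot":[0,0,0]},{"translation":[0,-2,3],"delta_rot":[0,0,0.02]}]'
python3 -m creep '[{"translation":[0.6,-3.8,0],"delta_rot":[0,0,0.02]},{"translation":[0.6,-3.8,0],"delta_rot":[0,0,0.02]},{"translation":[0.6,-3.8,0],"delta_rot":[0,0,0.02]},{"translation":[0.6,-3.8,0],"delta_rot":[0,0,0.02]},{"translation":[0.6,-3.8,0],"delta_rot":[0,0,0.02]}]'
python3 -m creep '[{"translation":[0.6,-3.8,0],"delta_rot":[0,0,0.02]},{"translation":[0.6,-3.8,0],"delta_rot":[0,0,0]},{"translation":[0.6,-3.8,0],"delta_rot":[0,0,0]},{"translation":[0.6,-3.8,0],"delta_rot":[0,0,0]},{"translation":[0,-3.6,0],"delta_rot":[0,0,0]}]'
python3 -m creep '[{"translation":[0,-2.4,0],"delta_rot":[0,0,0]},{"translation":[0,-0.8,0],"delta_rot":[0,0,0]},{"translation":[0,0,0],"delta_rot":[0,0,0]},{"translation":[0,0,0],"delta_rot":[0,0,0]},{"translation":[0,0,0],"delta_rot":[0,0,0]}]'
python3 -m creep '[{"translation":[0,0,0],"delta_rot":[0,0,0]},{"translation":[0,0,0],"delta_rot":[0,0,0]},{"translation":[0,0,0],"delta_rot":[0,0,0]}]'
python3 snap.py wrist w6;python3 snap.py top t6;python3 snap.py scene s6
```

```text
time_s: 5.15
ee_pos: [475.1, 176.5, 204.4]
ee_rot: [163.2, 89.7, 35.0]
force: [0.7, 0.1, -0.2]
gripper_width: 12.5
time_s: 5.57
ee_pos: [503.7, -17.4, 201.1]
ee_rot: [118.3, 90.0, -4.4]
force: [0.7, 0.6, -0.9]
gripper_width: 12.6
time_s: 5.98
ee_pos: [528.6, -205.9, 200.8]
ee_rot: [104.8, 90.0, -16.7]
force: [1.3, 0.6, 0.3]
gripper_width: 12.3
time_s: 6.4
ee_pos: [527.9, -234.2, 200.9]
ee_rot: [-124.3, 89.9, 114.2]
force: [0.8, 0.1, -0.7]
gripper_width: 12.7
time_s: 6.65
ee_pos: [528.2, -234.6, 201.2]
ee_rot: [116.8, 90.0, -4.7]
force: [0.1, -0.5, -0.9]
gripper_width: 12.8
6.65 [ 528.2 -234.6  201.2] M [[0.0, 0.853, -0.522], [-0.0, -0.522, -0.853], [-1.0, 0.0, -0.0]] jaw -31.49 q [-25.1  19.6  91.7   0.   68.7   6.4] F [ 0.1 -0.5 -0.9] 12.8
6.7 [ 528.1 -234.8  201.1] M [[0.0, 0.853, -0.523], [-0.0, -0.523, -0.853], [-1.0, 0.0, -0.0]] jaw -31.5 q [-25.1  19.6  91.7   0.   68.7   6.4] F [-0.4  0.2 -0.4] 12.9
6.75 [ 528.2 -235.1  201.1] M [[0.0, 0.852, -0.523], [-0.0, -0.523, -0.852], [-1.0, 0.0, -0.0]] jaw -31.52 q [-25.1  19.6  91.7   0.   68.7   6.4] F [ 0.5  0.3 -0.4] 12.5
```

View pics/w6.png

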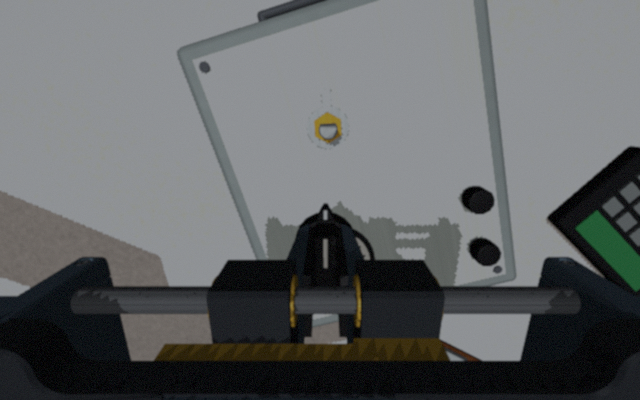

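The wrist view shows the shaft tip at (328,131) with its washer tab reaching to about (330,92). The knob's place in the gripper hasn't changed. Zooming in.

```bash
python3 - <<'E'
from h import *
a=np.load("pics/w6.npz"); im=a["im"][84:154,293:363,::-1].astype(float)
o=np.clip((im-60)*1.6,0,255).astype(np.uint8)
b=a["im"][195:275,290:360,::-1].astype(float)
cv2.imwrite("pics/z6.png",np.hstack([cv2.resize(o,(560,560),interpolation=cv2.INTER_CUBIC)]))
cv2.imwrite("pics/z6b.png",cv2.resize(np.clip(b*2,0,255).astype(np.uint8),(525,600),interpolation=cv2.INTER_CUBIC))
E
```

```text
(no output)
```

View pics/z6.png

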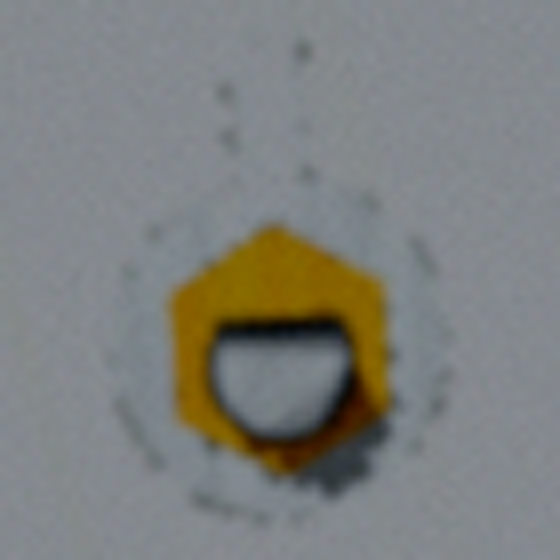

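View pics/z6b.png

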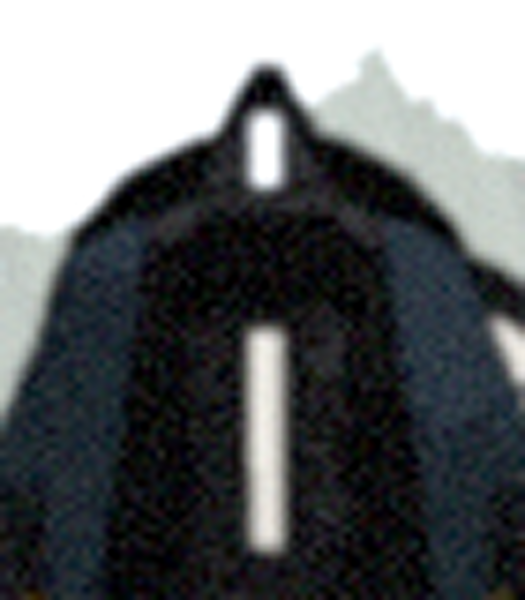

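```bash
python3 - <<'E'
from h import *
a=np.load("pics/w6.npz"); P=(a["K"],a["R"],a["t"]); ee=a["ee"]
g=lambda x,y,z: ray("w",293+(x+.5)/8-.5,84+(y+.5)/8-.5,z,P)
k=lambda x,y,z: ray("w",290+(x+.5)/7.5-.5,195+(y+.5)/7.5-.5,z,P)
ang=lambda p,q: np.degrees(np.arctan2(*(q-p)[:2][::-1])).round(1)
print("flat",ang(g(218,331,129),g(345,323,129))+90, np.linalg.norm(g(215,330,129)-g(345,322,129)))
print("widths",np.linalg.norm(g(212,365,129)-g(353,365,129)),np.linalg.norm(g(282,328,129)-g(282,440,129)))
for z in (101,102): print("tab",ang(g(306,172,z),g(302,50,z)),ang(g(229,138,z),g(225,92,z)),ang(g(278,345,106),g(263,60,z)))
C=g(282,368,129); print("axis",C,"nut",g(279,347,106), g(275,222,106),g(285,472,106),ang(g(285,472,106),g(275,222,106)))
zt=ee[2]+7
print("knob",k(267,552,zt)-ee,ang(k(267,552,zt),k(267,325,zt)),np.linalg.norm(k(267,552,zt)-k(267,325,zt)), "nose",k(267,65,zt-23)-ee)
b=np.load("pics/w5.npz");
for n in("top","scene"):
  s=np.load(f"pics/{n}0.npz"); Q=(s["K"],s["R"],s["t"]); im=s["im"]
  u,v=proj(n,[C[0],C[1],130],Q); print(n,u,v); u,v=int(u),int(v)
  cv2.imwrite(f"pics/zz_{n}.png",cv2.resize(np.clip(im[v-20:v+20,u-20:u+20,::-1]*1.7,0,255).astype(np.uint8),(600,600),interpolation=cv2.INTER_CUBIC)); print(u,v)
E
python3 - <<'E'
import cv2,numpy as np
cv2.imwrite("pics/zzz.png",cv2.resize(np.hstack([cv2.imread(f"pics/zz_{n}.png") for n in("top","scene")]),(800,400)))
E
```

```text
flat 62.0 11.953272476064898
widths 13.003670954731277 10.113976241063753
tab 60.8 63.6 61.7
tab 60.8 63.6 61.7
axis [ 566.23780812 -177.09446896  129.        ] nut [ 566.40697061 -176.60719645  106.        ] [ 572.37182147 -166.04088852  106.        ] [ 560.43740039 -187.59964158  106.        ] 61.0
knob [-0.13358429 -1.12830878  7.        ] 58.5 18.360657206252 nose [ 15.90222082  25.07646237 -16.        ]
top 447.5755357153274 204.64081590086238
447 204
scene 222.8804892723928 258.82316461382777
222 258
```

View pics/zzz.png

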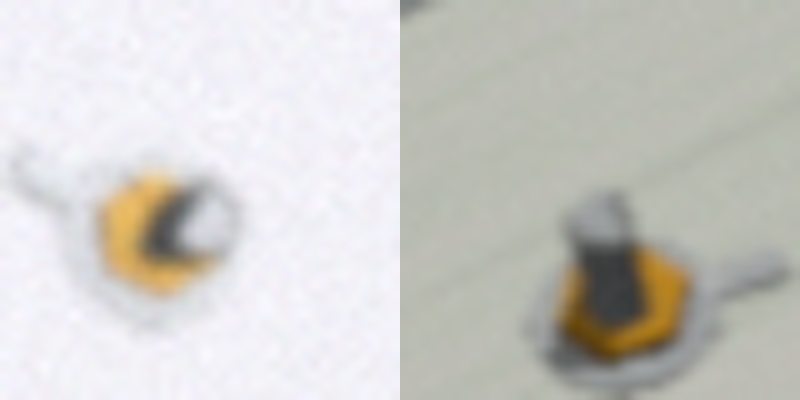

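The shaft axis is at about (566,-177), with the flat facing about 61.5°. The top view agrees to about 1 mm. The knob's nose points at 58.5°, so I need about +3°. Next: move over the shaft, 3 cm clear, and check.

```bash
python3 -m creep '[{"translation":[1.25,1.9,0],"delta_rot":[0,0,0.018]},{"translation":[1.25,1.9,0],"delta_rot":[0,0,0.018]},{"translation":[1.25,1.95,0],"delta_rot":[0,0,0.017]},{"translation":[0,0,0],"delta_rot":[0,0,0]},{"translation":[0,0,-1]}]' - 60 ; python3 -m creep '[{"translation":[0,0,-1],"delta_rot":[0,0,0]},{"translation":[0,0,-1],"delta_rot":[0,0,0]},{"translation":[0,0,0],"delta_rot":[0,0,0]},{"translation":[0,0,0],"delta_rot":[0,0,0]},{"translation":[0,0,0],"delta_rot":[0,0,0]}]'
python3 snap.py scene s7; python3 snap.py wrist w7
```

```text
time_s: 7.22
ee_pos: [528.0, -235.7, 180.6]
ee_rot: [-81.8, 90.0, 156.6]
force: [0.2, -0.8, 0.1]
gripper_width: 13.1
7.2167 [ 528.  -235.7  180.6] M [[-0.0, 0.852, -0.524], [0.0, -0.524, -0.852], [-1.0, -0.0, 0.0]] jaw -31.58 q [-25.2  20.5  93.4  -0.   66.1   6.4] F [ 0.2 -0.8  0.1] 13.1
7.2667 [ 528.2 -235.8  181. ] M [[0.0, 0.852, -0.524], [-0.0, -0.524, -0.852], [-1.0, 0.0, -0.0]] jaw -31.58 q [-25.2  20.5  93.4   0.   66.1   6.4] F [-0.4 -0.6 -0.5] 12.5invalid input
```

The first call was refused because its last row left out delta_rot, so only the 20 mm descent ran. The underside is at about z=150, still clear of the shaft. I'll redo the lateral move from here.

```bash
python3 -m creep '[{"translation":[1.25,1.95,0],"delta_rot":[0,0,0.018]},{"translation":[1.25,1.95,0],"delta_rot":[0,0,0.018]},{"translation":[1.26,1.96,0],"delta_rot":[0,0,0.017]},{"translation":[0,0,0],"delta_rot":[0,0,0]},{"translation":[0,0,0],"delta_rot":[0,0,0]}]' - 60
python3 -m creep '[{"translation":[0,0,-0.7],"delta_rot":[0,0,0]},{"translation":[0,0,-0.7],"delta_rot":[0,0,0]},{"translation":[0,0,0],"delta_rot":[0,0,0]},{"translation":[0,0,0],"delta_rot":[0,0,0]},{"translation":[0,0,0],"delta_rot":[0,0,0]}]'
python3 snap.py scene s8; python3 snap.py wrist w8
python3 - <<'E'
from h import *
o=[]
for t,(u,v) in dict(s8=(223,262),w8=(326,230)).items():
  im=np.load(f"pics/{t}.npz")["im"]; r=40
  o.append(cv2.resize(np.clip(im[v-r:v+r,u-r:u+r,::-1]*1.8,0,255).astype(np.uint8),(400,400),interpolation=cv2.INTER_CUBIC))
cv2.imwrite("pics/z8.png",np.hstack(o))
E
```

```text
time_s: 7.73
ee_pos: [566.2, -176.4, 181.2]
ee_rot: [73.5, 90.0, -45.0]
force: [0.0, -0.1, -0.1]
gripper_width: 12.7
time_s: 8.15
ee_pos: [565.3, -177.6, 166.8]
ee_rot: [-61.6, 90.0, 179.9]
force: [0.0, -0.6, -0.4]
gripper_width: 12.8
8.15 [ 565.3 -177.6  166.8] M [[-0.0, 0.878, -0.478], [0.0, -0.478, -0.878], [-1.0, -0.0, 0.0]] jaw -28.58 q [-18.5  22.4  92.6  -0.   65.   10. ] F [ 0.  -0.6 -0.4] 12.8
8.2 [ 565.5 -177.5  167. ] M [[0.0, 0.878, -0.478], [-0.0, -0.478, -0.878], [-1.0, 0.0, 0.0]] jaw -28.57 q [-18.5  22.4  92.6  -0.   65.   10. ] F [ 1.1  0.1 -0.7] 13.0
```

View pics/z8.png

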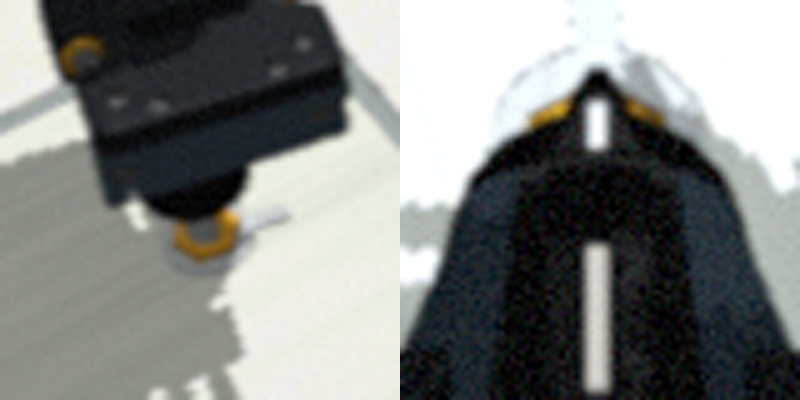

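The nose lines up with the washer tab (around crop (597,20)), and the knob sits over the nut in both views. Descending in small steps while watching the force.

```bash
python3 -m creep '[{"translation":[0,0,-0.3],"delta_rot":[0,0,0]},{"translation":[0,0,-0.3],"delta_rot":[0,0,0]},{"translation":[0,0,-0.2],"delta_rot":[0,0,0]},{"translation":[0,0,0],"delta_rot":[0,0,0]},{"translation":[0,0,0],"delta_rot":[0,0,0]}]'
python3 -m creep '[{"translation":[0,0,-0.1],"delta_rot":[0,0,0]},{"translation":[0,0,-0.1],"delta_rot":[0,0,0]},{"translation":[0,0,0],"delta_rot":[0,0,0]}]'
```

```text
time_s: 8.67
ee_pos: [565.5, -177.0, 158.7]
ee_rot: [-75.4, 90.0, 166.0]
force: [0.3, 0.7, -0.4]
gripper_width: 12.7
time_s: 8.92
ee_pos: [565.6, -177.0, 156.8]
ee_rot: [-70.3, 90.0, 171.2]
force: [-0.4, 0.7, -0.3]
gripper_width: 12.6
```

The underside is at about 126 mm, 4 mm past the tip, with no contact force, so the D has entered. Continuing.

```bash
python3 -m creep '[{"translation":[0,0,-0.15],"delta_rot":[0,0,0]},{"translation":[0,0,-0.15],"delta_rot":[0,0,0]},{"translation":[0,0,-0.15],"delta_rot":[0,0,0]},{"translation":[0,0,0],"delta_rot":[0,0,0]},{"translation":[0,0,0],"delta_rot":[0,0,0]}]'
python3 -m creep '[{"translation":[0,0,-0.15],"delta_rot":[0,0,0]},{"translation":[0,0,-0.15],"delta_rot":[0,0,0]},{"translation":[0,0,-0.1],"delta_rot":[0,0,0]},{"translation":[0,0,0],"delta_rot":[0,0,0]},{"translation":[0,0,0],"delta_rot":[0,0,0]}]'
python3 snap.py scene s9; python3 snap.py wrist w9
```

```text
time_s: 9.33
ee_pos: [565.6, -177.0, 152.3]
ee_rot: [-76.6, 90.0, 164.8]
force: [-0.3, 1.2, -0.3]
gripper_width: 12.8
time_s: 9.75
ee_pos: [565.6, -177.1, 148.4]
ee_rot: [-68.2, 90.0, 173.3]
force: [-0.1, -0.5, -0.4]
gripper_width: 12.8
9.75 [ 565.6 -177.1  148.4] M [[-0.0, 0.879, -0.478], [0.0, -0.478, -0.879], [-1.0, -0.0, 0.0]] jaw -28.53 q [-18.5  23.3  94.1  -0.   62.7  10. ] F [-0.1 -0.5 -0.4] 12.8
9.8 [ 565.6 -177.1  148.5] M [[0.0, 0.879, -0.478], [-0.0, -0.478, -0.879], [-1.0, 0.0, -0.0]] jaw -28.53 q [-18.5  23.3  94.1  -0.   62.7  10. ] F [-0.6  0.2  0.2] 12.3
```

The fit is free and about to bottom out (underside near 117). Now press against the spring.

```bash
python3 -m creep '[{"translation":[0,0,-0.1],"delta_rot":[0,0,0]},{"translation":[0,0,-0.1],"delta_rot":[0,0,0]},{"translation":[0,0,-0.1],"delta_rot":[0,0,0]},{"translation":[0,0,0],"delta_rot":[0,0,0]},{"translation":[0,0,0],"delta_rot":[0,0,0]}]'
python3 -m creep '[{"translation":[0,0,-0.1],"delta_rot":[0,0,0]},{"translation":[0,0,-0.1],"delta_rot":[0,0,0]},{"translation":[0,0,-0.1],"delta_rot":[0,0,0]},{"translation":[0,0,0],"delta_rot":[0,0,0]},{"translation":[0,0,0],"delta_rot":[0,0,0]}]'
python3 -m creep '[{"translation":[0,0,-0.1],"delta_rot":[0,0,0]},{"translation":[0,0,0],"delta_rot":[0,0,0]},{"translation":[0,0,0],"delta_rot":[0,0,0]}]'
```

```text
time_s: 10.27
ee_pos: [565.8, -177.2, 146.1]
ee_rot: [99.1, 89.9, -19.4]
force: [-0.4, 0.1, 6.4]
gripper_width: 13.1
time_s: 10.68
ee_pos: [565.9, -177.1, 143.4]
ee_rot: [97.7, 89.9, -20.8]
force: [-1.8, -0.2, 6.7]
gripper_width: 12.4
time_s: 10.93
ee_pos: [565.9, -177.1, 142.6]
ee_rot: [99.4, 89.9, -19.1]
force: [-2.0, 1.1, 8.8]
gripper_width: 12.5
```

```bash
python3 -m creep '[{"translation":[0,0,-0.1],"delta_rot":[0,0,0]},{"translation":[0,0,-0.1],"delta_rot":[0,0,0]},{"translation":[0,0,0],"delta_rot":[0,0,0]},{"translation":[0,0,0],"delta_rot":[0,0,0]}]'
python3 -m creep '[{"translation":[0,0,-0.1],"delta_rot":[0,0,0]},{"translation":[0,0,-0.05],"delta_rot":[0,0,0]},{"translation":[0,0,0],"delta_rot":[0,0,0]},{"translation":[0,0,0],"delta_rot":[0,0,0]}]'
```

```text
time_s: 11.27
ee_pos: [565.9, -177.2, 140.9]
ee_rot: [98.5, 89.9, -20.1]
force: [-2.5, 0.4, 10.3]
gripper_width: 12.4
time_s: 11.6
ee_pos: [565.9, -177.2, 139.9]
ee_rot: [99.0, 89.9, -19.5]
force: [-3.3, 1.3, 11.5]
gripper_width: 12.5
```

```bash
python3 -m creep '[{"translation":[0,0,-0.1],"delta_rot":[0,0,0]},{"translation":[0,0,-0.05],"delta_rot":[0,0,0]},{"translation":[0,0,0],"delta_rot":[0,0,0]},{"translation":[0,0,0],"delta_rot":[0,0,0]}]'
python3 -m creep '[{"translation":[0,0,-0.1],"delta_rot":[0,0,0]},{"translation":[0,0,0],"delta_rot":[0,0,0]},{"translation":[0,0,0],"delta_rot":[0,0,0]}]'
```

```text
time_s: 11.93
ee_pos: [566.0, -177.2, 139.7]
ee_rot: [98.9, 89.8, -19.6]
force: [-5.8, 1.6, 18.9]
gripper_width: 12.3
time_s: 12.18
ee_pos: [566.0, -177.2, 139.7]
ee_rot: [98.9, 89.8, -19.6]
force: [-6.3, 1.7, 23.5]
gripper_width: 12.5
```

A hard stop came at TCP z=139.7: about 8 mm of travel from first contact, the force climbing through about 12 N to 23.5 N. Now a visual check for slip in the grip.

```bash
python3 snap.py wrist w10; python3 snap.py scene s10; python3 - <<'E'
from h import *
o=[]
for t,(u,v) in dict(w9=(326,240),w10=(326,240),s10=(223,262)).items():
  im=np.load(f"pics/{t}.npz")["im"]; r=40
  o.append(cv2.resize(np.clip(im[v-r:v+r,u-r:u+r,::-1]*1.8,0,255).astype(np.uint8),(266,400),interpolation=cv2.INTER_CUBIC) if 0 else cv2.resize(np.clip(im[v-r:v+r,u-r:u+r,::-1]*1.8,0,255).astype(np.uint8),(266,266),interpolation=cv2.INTER_CUBIC))
cv2.imwrite("pics/z10.png",np.hstack(o))
E
```

```text
12.1833 [ 566.  -177.2  139.7] M [[0.003, 0.879, -0.478], [-0.001, -0.478, -0.879], [-1.0, 0.003, -0.001]] jaw -28.53 q [-18.5  23.7  94.8  -0.   61.3  10. ] F [-6.3  1.7 23.5] 12.5
12.2333 [ 566.  -177.2  139.7] M [[0.003, 0.879, -0.478], [-0.001, -0.478, -0.879], [-1.0, 0.003, -0.001]] jaw -28.53 q [-18.5  23.7  94.8  -0.   61.3  10. ] F [-6.6  2.1 23.6] 12.8
```

View pics/z10.png

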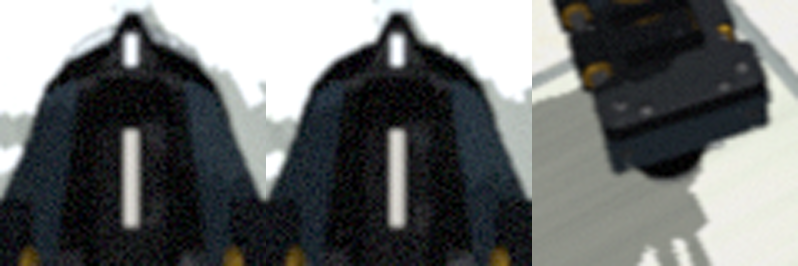

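View pics/s10.png

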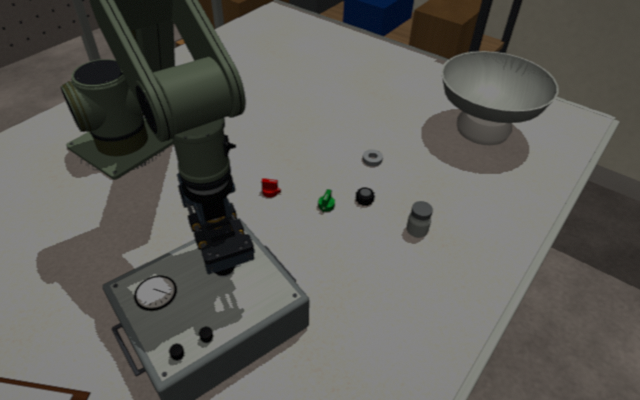

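There's no slip: the bar line sits in the same place in both crops. The cap, ring, jar and look-alikes haven't moved. One short hold to confirm the push is steady, then hand in.

```bash
python3 -m creep '[{"translation":[0,0,0],"delta_rot":[0,0,0]},{"translation":[0,0,0],"delta_rot":[0,0,0]},{"translation":[0,0,0],"delta_rot":[0,0,0]},{"translation":[0,0,0],"delta_rot":[0,0,0]},{"translation":[0,0,0],"delta_rot":[0,0,0]}]' && python3 -c "
from workcell import env; print(env.job_done())"
```

```text
time_s: 12.7
ee_pos: [566.0, -177.2, 139.6]
ee_rot: [98.9, 89.8, -19.6]
force: [-6.1, 1.8, 23.6]
gripper_width: 12.7
the job is handed in; nothing more can be done
None
```

I pinched the black knob by its bar and turned it about 11° so its nose points the way of the shaft's flat (about 61.5°). I then slid it onto the D-shaft and pressed until the sprung shaft hit its hard stop. The job was handed in at 12.7 s with the gripper still holding the knob and pushing.

- **Fit:** there was no contact force until the underside was about 13 mm below the tip. That means the flats matched and the knob was home before the spring started to move.
- **Press:** the tool travelled about 8 mm further as the force rose from about 6 to 12 N. It then stopped dead at TCP z ≈ 139.7 mm and held steady at 23.6 N. There is also a steady sideways force of about 6 N.
- **Grip and bystanders:** in the wrist pictures the knob had not slipped in the jaws (about 12.7 mm opening, 60 N grip). In the last scene picture the cap, ring, jar and look-alikes look unmoved.
- **What disagreed:** estimates of where the knob's axis sat in the grip differed by up to about 3 mm along the bar; the knob still went on without contact force. One move command was refused for a missing field, which left the knob briefly 20 mm lower than planned but clear of everything.
- **Not measured directly:** the shaft's travel is inferred from tool height and force.

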